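Let the model wing slide home on the sloping jig and clamp it

ROBOT

A 6-joint arm with a two-finger parallel gripper is mounted at the origin on the work surface. World frame = base frame: x ahead of the robot, y to its left, z up, the work surface at z = 0. Lengths are in m, angles in rad, forces in N, time in s.
With the tool pointing down it reaches from about 0.35 to 0.775 m from the base axis. Payload 7.3 kg.
Tool frame: the origin (TCP) lies at the very end of the fingers, on their centre line; the grasp point (between the pads) lies 19 mm behind it (robot.pinch_z is the distance from the TCP to the grasp point, in m); z points along the fingers, y is the line along which they close (so a half turn about z gives the same grasp; the last joint's range is limited). The gripper opens to 92 mm and grips with 3 to 60 N. Pads are 19 mm wide; open, the fingers measure 130 mm over their backs; the gripper's body (75 mm by 190 mm) begins 47 mm behind the grasp point.
Start: joints at [1.102, 0.342, 1.524, -0, 1.275, -0.146], TCP at [0.167, 0.498, 0.227] pointing down, gripper open.
Joint ranges: [-2.53, 2.53], [-0.77, 2.02], [0.04, 2.7], [-1, 4.14], [0.28, 2.66], [-3.11, 3.11]. Speed limits (rad/s): [2.57, 2.57, 3.14, 3.14, 3.14, 3.14].

INTERFACE

Orientations are given as [roll, pitch, yaw] about the fixed x, y, z axes, in that order (R = Rz(yaw) Ry(pitch) Rx(roll)).
In Python, from cell import robot gives the robot as it stands.
- The arm moves only by the tool move_arm, never from a script. Its argument "motion" is a list of rows, each a list of 6 numbers: the shift along the tool's x, y, z in units of 0.1 m (1.0 is 0.1 m), then the turn, a rotation vector about the tool's x, y, z in units of pi rad (1.0 is pi rad). In form: [[dx, dy, dz, rx, ry, rz], ...]. A call has 1 to 12 rows; each row is the pose to reach, as a shift and turn from the pose commanded when the call began, along the tool's axes at that moment, turning the shorter way round; what a row does not reach only later rows make up. A row lasts 1/8 s, in which the tool goes at most 62.5 mm and 10.7 degrees, less where a joint would pass 70% of its speed; a pose out of reach is approached as far as the arm can. A call with a number of a shift or a turn outside -1 to 1 is refused whole. A call with a gripper value outside its range is refused whole. "fingers" is the opening, from -1 (shut) to 1 (fully open), set as the call begins (left out, the last holds). The fingers move at their own pace and stop on an object; "newtons" is the grip in N (left out, the last holds). Time passes only in rows, so rows that repeat a pose let the fingers close. It gives the time, the measured TCP pose, the force, the opening and the grip force at its end, in the units of the state.
- robot.observe(): the state, without advancing time (a new reading comes with each control period).
- robot.read_camera(name): name is "side" or "top"; returns a dict with "image" (384x512x3 uint8, red, green, blue), "range_z" (384x512 float32, m along the optical axis (not along the pixel's ray), 0 where there is no reading), "vfov" (degrees; the focal length in pixels is half the picture's height over the tangent of half this angle, whatever the lens; pixels are square), "cx", "cy" (the principal point, pixels), "k1" (the pictures are not rectified: a ray, as slopes to the right and down, at radius r is drawn at 1 + k1 r^2 times it, then the intrinsics apply), "extrinsics" (4x4, takes a point from camera to world coordinates). Camera axes: x right, y up, looking along -z (the intrinsics and any distortion apply to the point x, -y, -z); pixel columns grow to the right and rows downward; lengths in m; the calibration is good to about 2 mm. A picture is of the moment at which its call begins.
- robot.hand_in(): hands the job in; it is judged then, once.
The state is a dict: "time": time; "qpos": joint angles; "qvel": joint speeds; "joint_efforts": joint torques, N m; "tool_pos": TCP position; "tool_rot": TCP orientation; "contact_force": force on the tool from outside, world axes, zero at the start; "torque": the same for the moment, N m; "opening": finger opening in m; "grip_force": force on a finger pad.
Only numpy, scipy, OpenCV 4.12 (cv2) and the standard library are available. Lean on these libraries where they do the work, as an engineer would, in place of code of your own. Each camera call takes 0.05 s, during which the arm holds its last target. There are 200 camera calls.

TASK

Swing the silver clamp arm on the sloping white jig right out of the way, then lift the blue wing out of the red parts box by its pylon and lay it down flat on the slope, square to the black fences and with its root and leading edge facing them, about 25 mm short of both. Let go only when it lies flat, so that it slides down into the corner by its own weight (do not carry or push it home). Then swing the clamp arm back across the wing as far as it goes, and leave the other things on the table where they are.

Things in the scene. Friction and masses are not known exactly. Their poses are not given: they have to be found in the camera images.
- plate: White plate of the sloping jig, 170 x 125 mm, fixed, tilted 30 degrees, its locating corner lowest. Origin: that corner on the plate's surface, where the inner faces of the two black fences meet; x and y run up the slope along the fences (each at 45 degrees to the steepest line), z is the outward normal. Fences: outside x = 0 and y = 0, 10 mm wide, 8 mm high.
- jig_corner (a point): The locating corner: the origin of plate (same point and axes). Plate and wing are slippery (friction about 0.12): the wing slides as soon as it is let go.
- clamp (a joint): Clamp arm's angle q (rad): 0 = closed against its stop, the arm along the plate's +y across the wing; grows as the arm swings towards the plate's +x; 1.57 = along +x beside the plate, out of the way; far stop 1.75. Handle axis at x 95 + 70 sin q, y -24 + 70 cos q mm in the plate's frame. A stiff pivot (0.05 N m) keeps it where it is left. Starts at 0 to 0.5.
- clamp_handle (a point): Point on the axis of the red round handle post at the end of the clamp arm: 12 mm diameter, from 20 to 62 mm above the plate, parallel to the plate's z; this point is 45 mm above the plate.
- clamp_pivot (a point): Pivot of the silver aluminium clamp arm (16 mm wide), outside the fence at x 95, y -24, z 16 mm in the plate's frame; axis along the plate's z. The arm lies 12 to 20 mm above the plate, so it passes 2 mm over the seated wing.
- wing: Blue plastic model aircraft wing, 70 g, 120 mm long, 60 mm wide at the root, 47 mm at the tip, 10 mm thick, lying on its flat side, pylon up; two white stripes near the tip. Origin: centre of the flat side's 120 x 60 mm outline; x from root (straight edge, x -60 mm) to tip, y from leading edge (straight, y -30 mm) to trailing edge, z up. Home, its axes run along the plate's.
- wing_corner (a point): Corner of the wing's flat side where root and leading edge meet (x -60, y -30, z 0 mm in the wing's frame); at home it lies at jig_corner.
- wing_pylon (a point): Middle of the engine pylon to grip, at x -5, y -3, z 26 mm in the wing's frame: a blue block 12 mm wide (along wing x), 36 mm long (along wing y), rising from 10 to 42 mm above the flat side.
- parts_box: Red plastic parts box, fixed, 112 x 176 mm, walls 3 mm thick and 30 mm high, its hinged lid standing open on the far side (its +x), leaning back, up to 122 mm high. The wing lies on its floor, 3 mm up, wing x roughly along the box's -y. Origin: centre of the box's underside. Stands left or right of the tray, the dish on the other side.
- dish: Bystander: white ceramic dish, 96 mm across, 28 mm high, on the table, on the other side of the tray from the parts box; origin: centre of its underside.
- tweezers: Bystander: steel tweezers, 120 mm long, 6 mm high, on the tray; origin at the middle of the underside.
- tape_roll: Bystander: yellow tape roll, 60 mm across, 18 mm high, on the tray; origin: centre of its underside.
- paint_jar_a: Bystander: paint jar with a blue cap, 32 mm across, 42 mm high, on the tray; origin: centre of its underside.
- paint_jar_b: Bystander: paint jar with a white cap, 32 mm across, 42 mm high, on the tray; origin: centre of its underside.
- spare_clamp: Bystander: loose aluminium C-clamp, 70 x 50 mm, 14 mm high, on the table; origin on the underside, at the middle of its back bar.
- screwdriver: Bystander: screwdriver with an orange handle, 150 mm long, on the table; origin: middle of its underside.

How it is judged:
On the way, in this order (a step that is already met when the one before it is completed fails the run):
1. the clamp arm is swung clear of the plate (value of joint clamp above 1.2 rad), for 0.2 s.
2. the wing lies flat on the slope, still held, its corner at least 12 mm short of both fences (angle between the z axis of wing and the z axis of plate, either way round below 0.15 rad and contact force between wing and plate above 0.05 N and contact force between the fingers and wing above 0.5 N and x of wing_corner in the frame of plate above 0.012 m and y of wing_corner in the frame of plate above 0.012 m), for 0.05 s.
3. the wing, let go, has slid into the locating corner and rests there (distance between wing_corner and jig_corner below 0.004 m and angle between the x axis of wing and the x axis of plate, either way round below 0.06 rad and not (contact force between the fingers and wing above 0.1 N) and linear speed of wing below 0.02 m/s), for 0.2 s.
4. the clamp arm is swung back across the seated wing (value of joint clamp below 0.12 rad and distance between wing_corner and jig_corner below 0.004 m), for 0.2 s.
At the end, for the whole second after the job is handed in: The wing lies at rest on the plate with its root corner within 4 mm of the locating corner and its length within 0.06 rad of the plate's x axis, the clamp arm is within 0.12 rad of its closed stop across the wing, and nothing is held (all of step 4 and angle between the x axis of wing and the x axis of plate, either way round below 0.06 rad and linear speed of wing below 0.02 m/s); the robot touches nothing.
It fails at once if the wing is carried or pushed home: gripper presses on it (over 1 N) while its corner is within 6 mm of the locating corner (contact force between the fingers and wing above 1 N and distance between wing_corner and jig_corner below 0.006 m).
It fails at once if a bystander is moved more than 30 mm (distance of any of dish, tweezers, tape_roll, paint_jar_a, paint_jar_b, spare_clamp, screwdriver from where it was at the start of the episode above 0.03 m).
It also fails if it takes over 61 s, if anything falls off the work surface, if the arm or the gripper's body presses on something with over 40 N, if the wrist force passes 120 N, or if a joint passes its speed limit or range.

## Working session

There is one attempt and no reset: what is moved stays moved. The work goes in short steps, Python scripts to look and compute and a tool call to move; the robot and the scene stay as the last step left them, time stands still between calls to the robot, and variables do not carry over. Pictures are saved under pics/ and viewed, at most 10 in all, crops included, and the job is handed in when it is done.

Besides the shell and the picture viewer there is one more tool, called after "Call:" as name(argument=value, ...) on one line, values as JSON. move_arm: Moves the arm, as the interface text tells. Shifts and turns lie within -1 to 1; 1 stands for 0.1 m of shift or pi rad of turn. Its arguments: {"type":"object","properties":{"motion":{"type":"array"},"fingers":{"type":"number"},"newtons":{"type":"number"}},"required":["motion"]}

```bash
mkdir -p pics; ls
cat > h.py <<'E'
import numpy as np, cv2
from scipy.spatial.transform import Rotation as R
from cell import robot
def cam(n):
    c=robot.read_camera(n); h,w=c["image"].shape[:2]
    f=h/2/np.tan(np.radians(c["vfov"])/2)
    v,u=np.mgrid[:h,:w].astype(float)
    c["f"]=f
    c["P"]=cloud(c,u,v)
    return c
def slopes(c,u,v):
    a=(u-c["cx"])/c["f"]; b=(v-c["cy"])/c["f"]; x,y=a.copy(),b.copy()
    for _ in range(20):
        s=1+c["k1"]*(x*x+y*y); x,y=a/s,b/s
    return x,y
def cloud(c,u,v):
    x,y=slopes(c,u,v); z=c["range_z"]
    p=np.stack([x*z,-y*z,-z],-1); E=np.array(c["extrinsics"])
    p=p@E[:3,:3].T+E[:3,3]; p[z==0]=np.nan
    return p
def save(c,n,box=None):
    im=c["image"][:,:,::-1]
    cv2.imwrite("pics/"+n,im)
E
python3 - <<'E'
from h import *
print(robot.observe())
for n in("top","side"):
    c=cam(n);save(c,n+"0.png");np.savez(n+"0.npz",image=c["image"],P=c["P"])
    print(n,c["vfov"],c["cx"],c["cy"],c["k1"],np.round(c["extrinsics"],3))
E
```

```text
pics
{'time': 0.0, 'qpos': array([ 1.10201021e+00,  3.42734331e-01,  1.52503100e+00, -2.08578256e-06,
        1.27541248e+00, -1.46019249e-01]), 'qvel': array([-5.69286520e-04,  5.16838520e-04, -5.34199793e-05,  4.23416050e-04,
        1.18932153e-03,  4.37519951e-04]), 'joint_efforts': array([ 3.38709706e-04, -4.31247282e+01, -2.44213307e+01,  7.18036084e-02,
        5.60969696e-02, -1.34590896e-04]), 'tool_pos': array([0.16632363, 0.49751601, 0.22603407]), 'tool_rot': array([-3.14002407e+00, -2.28668642e-04,  2.81882621e+00]), 'contact_force': array([-0.13050249,  0.96011   ,  0.17424037]), 'torque': array([-0.00532721,  0.01723961,  0.04548439]), 'grip_force': 0.0, 'opening': 0.09196160390068506}
top 54.7891781556542 259.8990571758894 189.2421197582859 -0.11814629715003311 [[ 0.004  0.998 -0.063  0.501]
 [-1.     0.004 -0.006  0.021]
 [-0.006  0.063  0.998  1.043]
 [ 0.     0.     0.     1.   ]]
side 50.347608835778445 263.9032099579293 186.45219553277911 0.019438985498506534 [[ 0.861  0.367 -0.353  0.124]
 [-0.509  0.61  -0.607 -0.699]
 [-0.007  0.702  0.712  0.947]
 [ 0.     0.     0.     1.   ]]
```

View pics/top0.png

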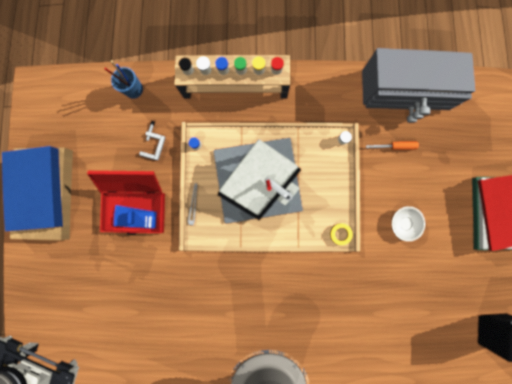

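View pics/side0.png

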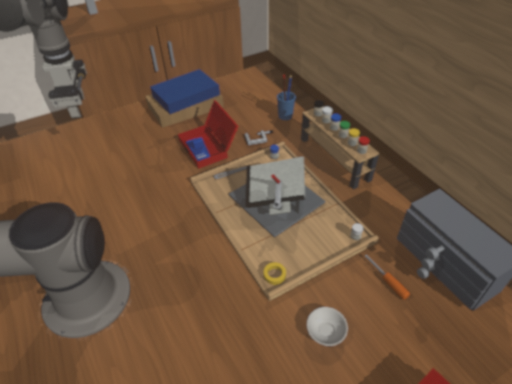

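The top view shows the plate centred at about (260,180), its lowest corner at (262,217), the clamp pivot near (288,195) and the red handle at (268,185). The box is at (133,205), with the blue wing inside at (135,216). The side view agrees. Next I'll measure.

```bash
cat > m.py <<'E'
from h import *
import sys
def fit_plane(p):
    for _ in range(6):
        c=np.median(p,0) if _==0 else p.mean(0); n=np.linalg.svd(p-c,full_matrices=False)[2][2]; n*=np.sign(n[2])
        d=(p-c)@n; p=p[abs(d)<max(.002,1.5*d.std())]
    return c,n,len(p)
for name in("top","side"):
    d=np.load(name+"0.npz"); im=d["image"]; P=d["P"]; hsv=cv2.cvtColor(im,cv2.COLOR_RGB2HSV)
    x,y,z=P[...,0],P[...,1],P[...,2]
    near=(x>.38)&(x<.68)&(y>-.15)&(y<.2)&(z>.03)
    white=near&(hsv[...,1]<45)&(hsv[...,2]>140)
    p=P[white]; c,n,k=fit_plane(p)
    print(name,"plate n",n.round(4),"tilt",np.degrees(np.arccos(n[2])).round(2),"c",c.round(4),k,len(p), "az",np.degrees(np.arctan2(n[1],n[0])).round(1))
    dn=(P-c)@n
    # plate axes from tilt: steepest up s, x = 45deg clockwise of s
    s=np.array([0,0,1])-n[2]*n; s/=np.linalg.norm(s); t=np.cross(n,s)
    ex=(s-t)/2**.5; ey=(s+t)/2**.5
    print("ex",ex.round(4),"ey",ey.round(4))
    on=white&(abs(dn)<.004)
    a=(P-c)@ex; b=(P-c)@ey
    print("white x range",np.percentile(a[on],[0,.5,2,98,99.5,100]).round(4),"y",np.percentile(b[on],[0,.5,2,98,99.5,100]).round(4))
    dark=near&(hsv[...,2]<60)&(dn>-.005)&(dn<.02)
    print("dark n",dark.sum(),"a",np.percentile(a[dark],[5,50,95]).round(4),"b",np.percentile(b[dark],[5,50,95]).round(4))
    red=near&(hsv[...,1]>120)&((hsv[...,0]<8)|(hsv[...,0]>172))
    print("red",[(i.round(3)) for i in np.c_[P[red],a[red],b[red],dn[red]]][:30])
    blue=(x>.3)&(x<.6)&(y>.2)&(y<.55)&(hsv[...,0]>100)&(hsv[...,0]<130)&(hsv[...,1]>120)&(z<.08)
    print("blue",blue.sum()); print("z hist",np.histogram(z[blue],bins=12))
E
python3 m.py
python3 - <<'E'
import cv2
for n,b in(("top",(85,160,310,235)),("side",(175,95,325,225))):
    im=cv2.imread(f"pics/{n}0.png")[b[1]:b[3],b[0]:b[2]]
    cv2.imwrite(f"pics/{n}0c.png",cv2.resize(im,None,fx=(3.5 if n=="top" else 4),fy=(3.5 if n=="top" else 4),interpolation=cv2.INTER_CUBIC))
E
```

```text
top plate n [-0.4913 -0.0797  0.8674] tilt 29.85 c [0.5895 0.0301 0.0994] 2361 3159 az -170.8
ex [ 0.7186 -0.5998  0.3519] ey [0.4922 0.7962 0.3519]
white x range [-0.0883 -0.0871 -0.0839  0.0789  0.0809  0.0816] y [-0.1041 -0.1024 -0.0929  0.061   0.0624  0.0632]
dark n 309 a [-0.0965 -0.0864  0.0622] b [-0.0704 -0.0627  0.0442]
red [array([ 0.582,  0.006,  0.122,  0.017, -0.015,  0.025]), array([ 0.579,  0.009,  0.127,  0.015, -0.013,  0.031]), array([ 0.579,  0.006,  0.127,  0.016, -0.014,  0.031]), array([ 0.579,  0.004,  0.123,  0.017, -0.018,  0.028]), array([ 0.576,  0.009,  0.133,  0.015, -0.012,  0.037]), array([ 0.576,  0.006,  0.133,  0.016, -0.014,  0.038]), array([ 0.576,  0.004,  0.13 ,  0.017, -0.017,  0.035]), array([ 0.573,  0.009,  0.134,  0.013, -0.013,  0.04 ]), array([ 0.573,  0.006,  0.135,  0.015, -0.014,  0.041]), array([ 0.573,  0.004,  0.136,  0.017, -0.016,  0.042]), array([ 0.57 ,  0.009,  0.143,  0.014, -0.011,  0.049]), array([ 0.57 ,  0.007,  0.144,  0.016, -0.013,  0.05 ]), array([ 0.57 ,  0.004,  0.143,  0.017, -0.015,  0.049]), array([ 0.567,  0.009,
[... 2070 characters left out ...]
0.566, -0.001,  0.139,  0.001, -0.029,  0.047]), array([ 0.571,  0.001,  0.135,  0.001, -0.027,  0.042]), array([ 0.574,  0.   ,  0.134,  0.004, -0.026,  0.039]), array([ 0.569, -0.002,  0.134,  0.002, -0.03 ,  0.042]), array([ 0.573, -0.001,  0.132,  0.003, -0.029,  0.038]), array([ 0.578,  0.001,  0.128,  0.004, -0.026,  0.032]), array([ 0.574, -0.   ,  0.127,  0.001, -0.03 ,  0.033]), array([ 0.579,  0.003,  0.121,  0.001, -0.026,  0.026])]
blue 173
z hist (array([ 9, 36, 44, 14,  6,  8,  7,  9,  8,  9,  9, 14]), array([0.00577855, 0.00934746, 0.01291637, 0.01648528, 0.02005419,
       0.0236231 , 0.02719201, 0.03076092, 0.03432983, 0.03789875,
       0.04146766, 0.04503657, 0.04860548]))
```

View pics/top0c.png

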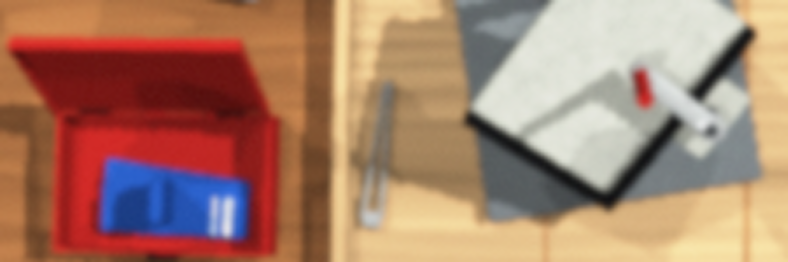

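The crop shows the wing in the box: stripes and tip at right (222,215), pylon at (160,200), leading edge towards the robot. The clamp handle is over the plate at (643,88).

```bash
cat > plan.py <<'E'
from h import *
O=np.array([.4962,.032,.047]); n=np.array([-.492,-.0805,.867]); n/=np.linalg.norm(n)
s=np.array([0,0,1])-n[2]*n; s/=np.linalg.norm(s); t=np.cross(n,s); ex=(s-t)/2**.5; ey=(s+t)/2**.5
PL=np.c_[ex,ey,n]
pw=lambda x,y,z:O+PL@np.array([x,y,z])/1000
RT=np.c_[-ey,-ex,-n]            # tool over plate, tool y=-plate x
def down(yaw): return R.from_euler("xyz",[np.pi,0,yaw]).as_matrix()
def state():
    o=robot.observe(); return np.array(o["tool_pos"]),R.from_euler("xyz",o["tool_rot"]).as_matrix()
def go(p0,R0,p1,R1,legs=None,label=""):
    "print the legs from pose 0 to pose 1"
    rv=R.from_matrix(R0.T@R1).as_rotvec(); d=p1-p0
    N=legs or max(int(np.ceil(abs(R0.T@d).max()/.085)),1)
    while True:
        out=[];p,Q=p0,R0
        for i in range(N):
            pt=p0+d*(i+1)/N; Qt=R0@R.from_rotvec(rv*(i+1)/N).as_matrix()
            a=Q.T@(pt-p)/.1; b=R.from_matrix(Q.T@Qt).as_rotvec()/np.pi
            rows=int(np.ceil(max(np.linalg.norm(a)*.1/.0625,np.linalg.norm(b)*180/10.7)-.02))
            r=np.round(np.r_[a,b],3); out.append((r,rows))
            p=p+Q@r[:3]*.1; Q=Q@R.from_rotvec(r[3:]*np.pi).as_matrix()
        if max(abs(r).max() for r,_ in out)<=1: break
        N+=1
    print("#",label,"->",p.round(4))
    for r,k in out: print(k,r.tolist())
    return p,Q
E
cat > wing.py <<'E'
from h import *
d=np.load("top0.npz"); im=d["image"]; P=d["P"]; hsv=cv2.cvtColor(im,cv2.COLOR_RGB2HSV)
x,y,z=P[...,0],P[...,1],P[...,2]
box=(x>.3)&(x<.6)&(y>.2)&(y<.5)&(z<.08)
blue=box&(hsv[...,0]>100)&(hsv[...,0]<130)&(hsv[...,1]>90)
m=cv2.morphologyEx(blue.astype(np.uint8),cv2.MORPH_CLOSE,np.ones((9,9)))
n,l,st,_=cv2.connectedComponentsWithStats(m); k=1+st[1:,4].argmax(); print(st[k])
m=l==k; f=m&(z<.025); Q=P[f][:,:2].astype(np.float32)
h=cv2.convexHull(Q)[:,0]; ap=cv2.approxPolyDP(h[:,None],.012,True)[:,0]; print("corners",ap.round(4).tolist())
print("rect",cv2.minAreaRect(Q))
t=m&(z>.034); T=P[t]; print("top pts",len(T),T.mean(0).round(4),T.min(0).round(4),T.max(0).round(4),cv2.minAreaRect(T[:,:2].astype(np.float32)))
# leading edge: lowest x in each y column
ys=np.linspace(Q[:,1].min()+.015,Q[:,1].max()-.012,14); e=[]
for a,b in zip(ys[:-1],ys[1:]):
    w=Q[(Q[:,1]>=a)&(Q[:,1]<b)]; e.append(w[w[:,0].argmin()])
e=np.array(e); c=np.polyfit(e[:,1],e[:,0],1); print("lead slope deg",np.degrees(np.arctan(c[0])),e.round(4).tolist())
xs=np.linspace(Q[:,0].min()+.008,Q[:,0].max()-.008,8); e=[]
for a,b in zip(xs[:-1],xs[1:]):
    w=Q[(Q[:,0]>=a)&(Q[:,0]<b)]; e.append(w[w[:,1].argmax()])
e=np.array(e); c=np.polyfit(e[:,0],e[:,1],1); print("root slope",np.degrees(np.arctan(c[0])),e.round(4).tolist())
E
python3 wing.py
python3 - <<'E'
from plan import *
p,Q=state(); h=pw(104,46,29); print("handle tip target",h)
p,Q=go(p,Q,h+n*.07,RT,label="above handle"); go(p,Q,h,RT,label="down")
E
```

```text
[114 206  42  22 739]
corners [[0.5105999708175659, 0.43860000371932983], [0.46239998936653137, 0.43939998745918274], [0.46389999985694885, 0.32089999318122864], [0.5030999779701233, 0.3319999873638153]]
rect ((0.486447274684906, 0.379780650138855), (0.121556356549263, 0.054935261607170105), 86.655517578125)
top pts 59 [0.4855 0.3842 0.0429] [0.4694 0.379  0.0347] [0.5025 0.3915 0.0484] ((0.48594361543655396, 0.3854915499687195), (0.011001184582710266, 0.033648476004600525), 85.08135223388672)
lead slope deg 1.4680435058669856 [[0.4607999920845032, 0.3409000039100647], [0.4607999920845032, 0.34880000352859497], [0.46059998869895935, 0.3555999994277954], [0.46059998869895935, 0.3614000082015991], [0.46050000190734863, 0.36730000376701355], [0.4603999853134155, 0.37610000371932983], [0.4602000117301941, 0.38269999623298645], [0.4602000117301941, 0.38999998569488525], [0.46000000834465027, 0.3952000141143799], [0.462799996137619, 0.4050999879837036], [0.4625999927520752, 0.4101000130176544], [0.4627000093460083, 0.41909998655319214], [0.46239998936653137, 0.4291999936103821]]
root slope -3.8006745574067877 [[0.46799999475479126, 0.4406999945640564], [0.47360000014305115, 0.44130000472068787], [0.47940000891685486, 0.4401000142097473], [0.48500001430511475, 0.4406999945640564], [0.49070000648498535, 0.4397999942302704], [0.49639999866485596, 0.43849998712539673], [0.5077000260353088, 0.43869999051094055]]
handle tip target [0.57929785 0.00403876 0.12501228]
# above handle -> [ 0.5448 -0.0016  0.1857]
2 [-0.739, -0.505, 0.058, 0.004, -0.025, -0.056]
2 [-0.632, -0.624, 0.12, 0.004, -0.025, -0.057]
2 [-0.5, -0.725, 0.172, 0.003, -0.026, -0.056]
2 [-0.35, -0.797, 0.215, 0.004, -0.025, -0.056]
2 [-0.187, -0.842, 0.246, 0.004, -0.025, -0.057]
2 [-0.014, -0.857, 0.264, 0.003, -0.025, -0.056]
2 [0.157, -0.841, 0.267, 0.004, -0.025, -0.056]
# down -> [0.5793 0.0041 0.125 ]
2 [0.0, -0.0, 0.7, 0.0, -0.0, -0.001]
```

Call:
move_arm(motion=[[-0.739,-0.505,0.058,0.004,-0.025,-0.056],[-0.739,-0.505,0.058,0.004,-0.025,-0.056]], fingers=-0.13, newtons=10)

```text
time: 0.35
tool_pos: [0.2207, 0.4248, 0.2203]
tool_rot: [-3.12, 0.077, 2.998]
contact_force: [-0.0, 0.1, 0.5]
opening: 0.0763
grip_force: 0.0
```

Call:
move_arm(motion=[[-0.632,-0.624,0.12,0.004,-0.025,-0.057],[-0.632,-0.624,0.12,0.004,-0.025,-0.057]])

```text
time: 0.6
tool_pos: [0.2748, 0.3531, 0.2145]
tool_rot: [-3.087, 0.149, -3.103]
contact_force: [-0.4, 0.1, -0.0]
opening: 0.0565
grip_force: 0.0
```

Call:
move_arm(motion=[[-0.5,-0.725,0.172,0.003,-0.026,-0.056],[-0.5,-0.725,0.172,0.003,-0.026,-0.056]])

```text
time: 0.85
tool_pos: [0.3287, 0.2817, 0.2086]
tool_rot: [-3.044, 0.217, -2.918]
contact_force: [0.4, 0.4, -0.1]
opening: 0.0408
grip_force: 0.0
```

Call:
move_arm(motion=[[-0.35,-0.797,0.215,0.004,-0.025,-0.056],[-0.35,-0.797,0.215,0.004,-0.025,-0.056]])

```text
time: 1.1
tool_pos: [0.3828, 0.2106, 0.2028]
tool_rot: [-2.985, 0.273, -2.729]
contact_force: [0.1, 0.4, 0.8]
opening: 0.0396
grip_force: 0.0
```

Call:
move_arm(motion=[[-0.187,-0.842,0.246,0.004,-0.025,-0.057],[-0.187,-0.842,0.246,0.004,-0.025,-0.057]])

```text
time: 1.35
tool_pos: [0.4371, 0.1401, 0.1972]
tool_rot: [-2.914, 0.317, -2.528]
contact_force: [-0.6, 0.2, -0.3]
opening: 0.0399
grip_force: 0.0
```

Call:
move_arm(motion=[[-0.014,-0.857,0.264,0.003,-0.025,-0.056],[-0.014,-0.857,0.264,0.003,-0.025,-0.056],[-0.014,-0.857,0.264,0.003,-0.025,-0.056]])

```text
time: 1.72
tool_pos: [0.4919, 0.0678, 0.1914]
tool_rot: [-2.84, 0.347, -2.331]
contact_force: [-0.7, 0.3, 0.2]
opening: 0.0402
grip_force: 0.0
```

Call:
move_arm(motion=[[0.157,-0.841,0.267,0.004,-0.025,-0.056],[0.157,-0.841,0.267,0.004,-0.025,-0.056],[0.157,-0.841,0.267,0.004,-0.025,-0.056]])

```text
time: 2.1
tool_pos: [0.5464, -0.002, 0.1863]
tool_rot: [-2.758, 0.361, -2.131]
contact_force: [0.5, -0.4, 0.1]
opening: 0.0395
grip_force: 0.0
```

Run:
```python
from plan import *
p,Q=state(); h=pw(104,46,29); print(p,h+n*.07,np.degrees(np.linalg.norm(R.from_matrix(Q.T@RT).as_rotvec())))
for name in("top","side"):
    c=cam(name);P=c["P"];hsv=cv2.cvtColor(c["image"],cv2.COLOR_RGB2HSV)
    if name=="side":
        im=c["image"][100:230,190:330,::-1]; cv2.imwrite("pics/s1.png",cv2.resize(im,None,fx=4,fy=4,interpolation=cv2.INTER_CUBIC))
    q=(P-O)@PL
    r=(hsv[...,1]>120)&((hsv[...,0]<8)|(hsv[...,0]>172))&(q[...,2]>.02)&(q[...,2]<.064)&(abs(q[...,0]-.1)<.05)&(abs(q[...,1]-.04)<.05)
    z=q[r]; s=z[(z[:,2]>.03)&(z[:,2]<.056)]
    print(name,len(z),s.mean(0).round(4) if len(s) else "", s.std(0).round(4) if len(s) else "")
```

```text
[ 0.54639393 -0.00201049  0.18633588] [ 0.54486187 -0.00159558  0.1856952 ] 0.4409588029987721
top 32 [0.1019 0.0489 0.0434] [0.0014 0.0022 0.0076]
side 18 [0.1036 0.0416 0.0441] [0.0015 0.0022 0.0061]
```

View pics/s1.png

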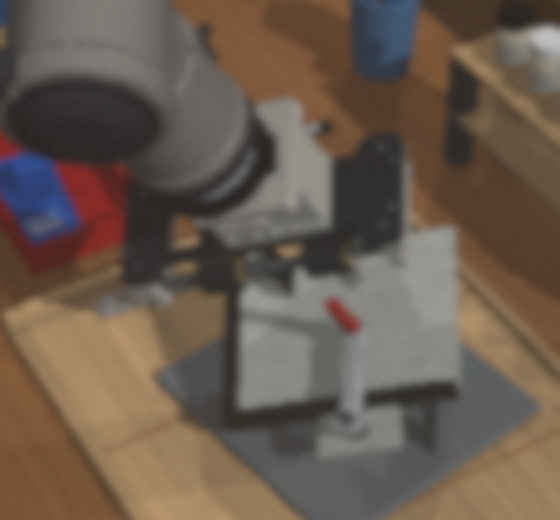

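The side crop shows the gripper behind and above the red handle (340,315). The two views put the handle at about (103,45) mm in the plate frame, so I'll go down and grip.

Call:
move_arm(motion=[[0,0,0.35,0,0,0],[0,0,0.5,0,0,0],[0,0,0.6,0,0,0],[0,0,0.7,0,0,0],[0,0,0.7,0,0,0]])

```text
time: 2.82
tool_pos: [0.5824, 0.0108, 0.1299]
tool_rot: [-2.761, 0.347, -2.135]
contact_force: [0.2, 0.3, 0.9]
opening: 0.04
grip_force: 0.0
```

Call:
move_arm(motion=[[0,0,0,0,0,0],[0,0,0,0,0,0],[0,0,0,0,0,0],[0,0,0,0,0,0]], fingers=-1, newtons=10)

```text
time: 3.32
tool_pos: [0.5822, 0.0106, 0.1303]
tool_rot: [-2.76, 0.348, -2.136]
contact_force: [-2.1, 0.4, 1.0]
opening: 0.0113
grip_force: 10.0
```

Run:
```python
from plan import *
p,Q=state(); print(((p-O)@PL).round(4))
o=robot.observe(); print(o["contact_force"],o["opening"],o["grip_force"])
# arc from q0 to 1.6 in tool axes; tool x=-ey, tool y=-ex
for q0 in (.1,.12):
  for q in np.linspace(q0,1.62,11): print(np.round([-.7*(np.cos(q)-np.cos(q0)),-.7*(np.sin(q)-np.sin(q0))],3),end=" ")
  print()
```

```text
[0.1041 0.0545 0.0316]
[-2.07900012  0.37540363  1.04708988] 0.011261519100386136 9.975807219743729
[-0. -0.] [ 0.019 -0.105] [ 0.053 -0.205] [ 0.102 -0.3  ] [ 0.165 -0.385] [ 0.24  -0.461] [ 0.325 -0.524] [ 0.42  -0.573] [ 0.52  -0.608] [ 0.625 -0.626] [ 0.731 -0.629] 
[-0. -0.] [ 0.02  -0.103] [ 0.056 -0.202] [ 0.106 -0.294] [ 0.169 -0.378] [ 0.244 -0.451] [ 0.329 -0.513] [ 0.422 -0.561] [ 0.521 -0.594] [ 0.625 -0.613] [ 0.729 -0.615]
```

Call:
move_arm(motion=[[0,0,0,0,0,0],[0.08,0,0.02,0,0,0],[0.08,0,0.02,0,0,0]], fingers=-0.4)

```text
time: 3.7
tool_pos: [0.5804, 0.0062, 0.1273]
tool_rot: [-2.762, 0.342, -2.14]
contact_force: [0.3, -0.3, 0.6]
opening: 0.0275
grip_force: 0.0
```

Run:
```python
from plan import *
for i in range(3):
    p,Q=state(); print(((p-O)@PL).round(4), R.from_matrix(RT.T@Q).as_rotvec().round(4)); 
    if i<2: c=cam("side")
P=c["P"];hsv=cv2.cvtColor(c["image"],cv2.COLOR_RGB2HSV); q=(P-O)@PL
r=(hsv[...,1]>120)&((hsv[...,0]<8)|(hsv[...,0]>172))&(q[...,2]>.01)&(q[...,2]<.07)&(abs(q[...,0]-.1)<.06)&(abs(q[...,1]-.04)<.05)
print(q[r].mean(0) if r.any() else 0,r.sum())
im=c["image"][110:220,200:310,::-1]; cv2.imwrite("pics/s2.png",cv2.resize(im,None,fx=5,fy=5,interpolation=cv2.INTER_CUBIC))
print(robot.observe()["contact_force"])
```

```text
[0.1043 0.0491 0.0303] [-0.0003  0.023   0.0085]
[0.1043 0.0492 0.0303] [-0.0002  0.0228  0.0083]
[0.1043 0.0494 0.0304] [-0.0001  0.0226  0.0084]
[0.10855658 0.04082336 0.03745823] 7
[0.09437726 0.66305206 0.03890782]
```

View pics/s2.png

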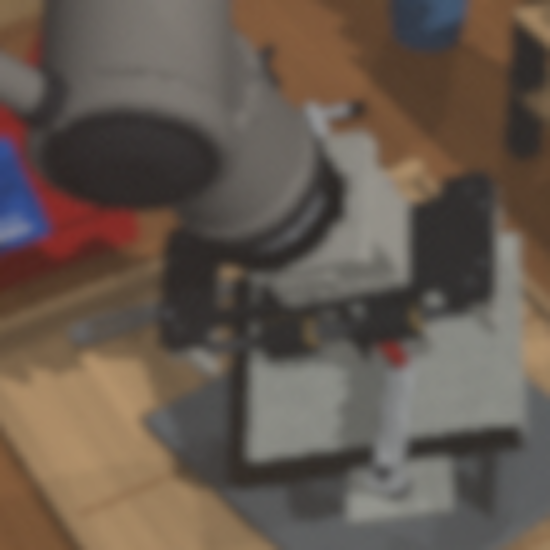

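The crop shows the handle (392,352) between the fingers, with about two thirds of the commanded shift done. I'll check for a joint limit.

Run:
```python
from plan import *
o=robot.observe(); print(o["qpos"].round(3), o["joint_efforts"].round(1))
```

```text
[-0.211  0.352  1.967  0.456  0.377 -3.104] [ -0.  -38.5 -19.4   0.5  -1.7  -0. ]
```

Call:
move_arm(motion=[[0.04,0,0.0,0,0,0],[0.04,0,0.0,0,0,0]])

```text
time: 4.05
tool_pos: [0.5789, 0.0043, 0.1271]
tool_rot: [-2.762, 0.34, -2.142]
contact_force: [0.6, -0.3, -0.5]
opening: 0.0277
grip_force: 0.0
```

Run:
```python
from plan import *
o=robot.observe(); print(o["qpos"].round(3)); p,Q=state(); print(((p-O)@PL).round(4), R.from_matrix(RT.T@Q).as_rotvec().round(4))
```

```text
[-0.215  0.35   1.97   0.453  0.377 -3.105]
[0.1043 0.0468 0.0309] [-0.0001  0.0257  0.0089]
```

Joint 6 is at its limit. Turning the tool along with the clamp arm (+rz) takes it away from the limit, so I'll grip and swing that way.

Call:
move_arm(motion=[[0,0,0,0,0,0],[0,0,0,0,0,0],[0,0,0,0,0,0]], fingers=-1, newtons=10)

```text
time: 4.42
tool_pos: [0.579, 0.0044, 0.1271]
tool_rot: [-2.762, 0.34, -2.142]
contact_force: [1.2, -0.2, 1.5]
opening: 0.0115
grip_force: 10.0
```

Call:
move_arm(motion=[[0.02,-0.103,0,0,0,0.048],[0.056,-0.202,0,0,0,0.095],[0.106,-0.294,0,0,0,0.143],[0.169,-0.378,0,0,0,0.191],[0.244,-0.451,0,0,0,0.239],[0.329,-0.513,0,0,0,0.286],[0.329,-0.513,0,0,0,0.286]])

```text
time: 5.3
tool_pos: [0.5992, -0.0534, 0.1338]
tool_rot: [3.093, 0.502, -3.118]
contact_force: [3.9, -0.6, -3.2]
opening: 0.0115
grip_force: 10.0
```

Run:
```python
from plan import *
o=robot.observe(); print(o["qpos"].round(3),o["contact_force"],o["opening"],o["grip_force"]); p,Q=state(); a=(p-O)@PL; print(a.round(4), R.from_matrix(RT.T@Q).as_rotvec().round(4),"q",np.arctan2(a[0]-.095,a[1]+.024))
```

```text
[-0.33   0.378  1.897  0.501  0.457 -2.343] [ 3.886613   -0.59301719 -3.2198113 ] 0.011536657143841132 9.977727681398392
[0.1558 0.0131 0.0315] [0.012 0.024 0.907] q 1.0225774082343115
```

Call:
move_arm(motion=[[0.02,-0.103,0,0,0,0.048],[0.056,-0.202,0,0,0,0.095],[0.106,-0.294,0,0,0,0.143],[0.169,-0.378,0,0,0,0.191],[0.169,-0.378,0,0,0,0.191],[0.169,-0.378,0,0,0,0.191]])

```text
time: 6.05
tool_pos: [0.5862, -0.0909, 0.1245]
tool_rot: [2.806, 0.384, 2.515]
contact_force: [2.8, -1.4, -3.2]
opening: 0.0123
grip_force: 10.0
```

Call:
move_arm(motion=[[0,0,0,0,0,0],[0,0,0,0,0,0],[0,0,-0.3,0,0,0],[0,0,-0.8,0,0,0],[0,0,-0.8,0,0,0]], fingers=-0.13)

```text
time: 6.68
tool_pos: [0.5479, -0.0961, 0.1977]
tool_rot: [2.804, 0.388, 2.511]
contact_force: [0.6, -0.7, -0.2]
opening: 0.04
grip_force: 0.0
```

Run:
```python
from plan import *
o=robot.observe(); print(o["qpos"].round(3),o["contact_force"],o["opening"]); p,Q=state(); a=(p-O)@PL; print(a.round(4), R.from_matrix(RT.T@Q).as_rotvec().round(4))
a=a+[0,0,-.08]; print("q",np.arctan2(a[0]-.095,a[1]+.024))
yaw=[]
W=np.array([.487,.385,.003]); wy=np.radians(-92.5)
# tool y = +wing x
wx=np.array([np.cos(wy),np.sin(wy),0]); D=np.c_[np.cross(wx,[0,0,-1]),wx,[0,0,-1]]
D2=np.c_[-D[:,0],-D[:,1],D[:,2]]
for X in(D,D2): print(R.from_matrix(Q.T@X).as_rotvec().round(3))
```

```text
[-0.47   0.213  1.921  0.478  0.629 -1.814] [ 0.60747131 -0.73612276 -0.19670739] 0.040043146253182935
[ 0.167  -0.0236  0.1156] [0.0226 0.0158 1.505 ]
q 1.565302003203749
[ 0.625 -0.281  2.549]
[ 0.211  0.469 -0.508]
```

Run:
```python
from plan import *
p,Q=state()
wy=np.radians(-92.5); wx=np.array([np.cos(wy),np.sin(wy),0]); D=np.c_[np.cross(wx,[0,0,-1]),wx,[0,0,-1]]
p,Q=go(p,Q,np.array([.487,.385,.22]),D,label="over box")
```

```text
# over box -> [0.487  0.385  0.2201]
3 [0.599, 0.763, -0.042, 0.04, -0.018, 0.162]
3 [0.887, 0.363, -0.158, 0.04, -0.018, 0.162]
3 [0.934, -0.136, -0.224, 0.04, -0.017, 0.163]
3 [0.729, -0.602, -0.223, 0.039, -0.018, 0.162]
3 [0.327, -0.9, -0.16, 0.04, -0.018, 0.162]
```

Call:
move_arm(motion=[[0.599,0.763,-0.042,0.04,-0.018,0.162],[0.599,0.763,-0.042,0.04,-0.018,0.162],[0.599,0.763,-0.042,0.04,-0.018,0.162],[0.599,0.763,-0.042,0.04,-0.018,0.162]])

```text
time: 7.18
tool_pos: [0.5349, -0.0003, 0.1976]
tool_rot: [2.772, 0.264, 2.05]
contact_force: [0.3, -0.3, -0.5]
opening: 0.0399
grip_force: 0.0
```

Call:
move_arm(motion=[[0.887,0.363,-0.158,0.04,-0.018,0.162],[0.887,0.363,-0.158,0.04,-0.018,0.162],[0.887,0.363,-0.158,0.04,-0.018,0.162],[0.887,0.363,-0.158,0.04,-0.018,0.162]])

```text
time: 7.68
tool_pos: [0.5167, 0.0955, 0.2012]
tool_rot: [2.798, 0.137, 1.544]
contact_force: [-0.0, -0.2, -0.5]
opening: 0.0401
grip_force: 0.0
```

Call:
move_arm(motion=[[0.934,-0.136,-0.224,0.04,-0.017,0.163],[0.934,-0.136,-0.224,0.04,-0.017,0.163],[0.934,-0.136,-0.224,0.04,-0.017,0.163],[0.934,-0.136,-0.224,0.04,-0.017,0.163]])

```text
time: 8.18
tool_pos: [0.4995, 0.1897, 0.2045]
tool_rot: [2.881, 0.035, 1.043]
contact_force: [-0.4, -0.9, -0.6]
opening: 0.0398
grip_force: 0.0
```

Call:
move_arm(motion=[[0.729,-0.602,-0.223,0.039,-0.018,0.162],[0.729,-0.602,-0.223,0.039,-0.018,0.162],[0.729,-0.602,-0.223,0.039,-0.018,0.162],[0.729,-0.602,-0.223,0.039,-0.018,0.162]])

```text
time: 8.68
tool_pos: [0.4815, 0.2836, 0.2083]
tool_rot: [3.0, -0.013, 0.534]
contact_force: [-0.7, -0.1, -0.2]
opening: 0.0399
grip_force: 0.0
```

Call:
move_arm(motion=[[0.327,-0.9,-0.16,0.04,-0.018,0.162],[0.327,-0.9,-0.16,0.04,-0.018,0.162],[0.327,-0.9,-0.16,0.04,-0.018,0.162],[0.327,-0.9,-0.16,0.04,-0.018,0.162]])

```text
time: 9.18
tool_pos: [0.4635, 0.3785, 0.2123]
tool_rot: [3.13, 0.004, 0.023]
contact_force: [0.0, -0.7, -0.4]
opening: 0.04
grip_force: 0.0
```

Run:
```python
from plan import *
o=robot.observe(); print(o["time"],o["qpos"].round(3))
p,Q=state(); print(p,R.from_matrix(Q).as_euler("xyz"))
c=cam("side"); P=c["P"];hsv=cv2.cvtColor(c["image"],cv2.COLOR_RGB2HSV);x,y,z=P[...,0],P[...,1],P[...,2]
b=(x>.4)&(x<.6)&(y>.3)&(y<.5)&(hsv[...,0]>100)&(hsv[...,0]<130)&(hsv[...,1]>90)&(z>.036)&(z<.06)
T=P[b]; print("pylon side view",len(T),T.mean(0).round(4) if len(T) else "",T.min(0) if len(T) else "",T.max(0) if len(T) else "")
T=np.load("side0.npz"); P=T["P"];hsv=cv2.cvtColor(T["image"],cv2.COLOR_RGB2HSV);x,y,z=P[...,0],P[...,1],P[...,2]
b=(x>.4)&(x<.6)&(y>.3)&(y<.5)&(hsv[...,0]>100)&(hsv[...,0]<130)&(hsv[...,1]>90)&(z>.041)&(z<.06); T=P[b]; print("side0",len(T),T.mean(0).round(4),T.min(0),T.max(0))
wy=np.radians(-92.5); wx=np.array([np.cos(wy),np.sin(wy),0]); D=np.c_[np.cross(wx,[0,0,-1]),wx,[0,0,-1]]
p,Q=go(p,Q,np.array([.487,.385,.10]),D,label="mid")
p,Q=go(p,Q,np.array([.487,.385,.017]),D,label="grasp")
```

```text
9.175 [ 0.561  0.495  1.324 -0.008  1.333  2.111]
[0.46354583 0.37850663 0.21226085] [3.13000087 0.0040649  0.02257518]
pylon side view 39 [0.484  0.382  0.0423] [0.46664874 0.37612388 0.03615732] [0.50216581 0.389628   0.04930375]
side0 25 [0.4841 0.3812 0.0454] [0.46653725 0.37600607 0.04143751] [0.50119168 0.39038887 0.04860548]
# mid -> [0.487 0.385 0.1  ]
1 [0.12, -0.036, 0.56, 0.002, 0.001, 0.011]
1 [0.117, -0.037, 0.561, 0.002, 0.0, 0.01]
# grasp -> [0.487 0.385 0.017]
2 [0.001, 0.001, 0.83, -0.0, 0.0, 0.0]
```

Call:
move_arm(motion=[[0.12,-0.036,0.56,0.002,0.001,0.011],[0.12,-0.036,0.56,0.002,0.001,0.011]])

```text
time: 9.48
tool_pos: [0.4732, 0.3807, 0.1528]
tool_rot: [3.132, 0.008, -0.013]
contact_force: [0.2, 0.2, 0.0]
opening: 0.0401
grip_force: 0.0
```

Call:
move_arm(motion=[[0.1,-0.022,0.561,0.002,0.0,0.01],[0.1,-0.022,0.561,0.002,0.0,0.01],[0.1,-0.022,0.561,0.002,0.0,0.01]])

```text
time: 9.85
tool_pos: [0.4858, 0.3851, 0.1031]
tool_rot: [-3.138, -0.002, -0.046]
contact_force: [-0.5, -0.9, 0.0]
opening: 0.0399
grip_force: 0.0
```

Run:
```python
from plan import *
p,Q=state(); print(p,R.from_matrix(Q).as_euler("xyz"))
wy=np.radians(-92.5); wx=np.array([np.cos(wy),np.sin(wy),0]); D=np.c_[np.cross(wx,[0,0,-1]),wx,[0,0,-1]]
p,Q=go(p,Q,np.array([.485,.3835,.017]),D,label="grasp")
```

```text
[0.48583415 0.38510191 0.10313117] [-3.13818193e+00 -1.56741813e-03 -4.56781784e-02]
# grasp -> [0.485  0.3835 0.017 ]
1 [-0.004, 0.01, 0.431, -0.001, -0.0, -0.0]
1 [-0.005, 0.008, 0.43, -0.0, -0.0, -0.001]
```

Call:
move_arm(motion=[[0,0.01,0.4,0,0,0],[-0.005,0.015,0.7,0,0,0],[-0.005,0.015,0.82,0,0,0],[-0.005,0.015,0.86,0,0,0],[-0.005,0.015,0.86,0,0,0]])

```text
time: 10.48
tool_pos: [0.4853, 0.3839, 0.0161]
tool_rot: [-3.138, -0.001, -0.047]
contact_force: [0.8, -0.8, 0.9]
opening: 0.0401
grip_force: 0.0
```

Call:
move_arm(motion=[[0,0,0,0,0,0],[0,0,0,0,0,0],[0,0,0,0,0,0],[0,0,0,0,0,0]], fingers=-1, newtons=20)

```text
time: 10.98
tool_pos: [0.4846, 0.3834, 0.0148]
tool_rot: [-3.139, 0.001, -0.048]
contact_force: [-1.1, -0.3, 1.2]
opening: 0.0117
grip_force: 20.0
```

Call:
move_arm(motion=[[0,0,-0.1,0,0,0],[0,0,-0.4,0,0,0],[0,0,-0.9,0,0,0],[0,0,-0.9,0,0,0]])

```text
time: 11.48
tool_pos: [0.4869, 0.3846, 0.1094]
tool_rot: [-3.134, -0.007, -0.048]
contact_force: [0.3, -0.5, -1.1]
opening: 0.0117
grip_force: 20.0
```

Call:
move_arm(motion=[[0,0,-0.9,0,0,0],[0,0,-0.9,0,0,0],[0,0,-0.9,0,0,0]])

```text
time: 11.85
tool_pos: [0.4853, 0.3834, 0.1964]
tool_rot: [-3.137, -0.003, -0.048]
contact_force: [-0.6, -0.1, -1.1]
opening: 0.0122
grip_force: 20.0
```

Run:
```python
from plan import *
o=robot.observe(); print(o["time"],o["qpos"].round(3),o["opening"],o["grip_force"],o["contact_force"])
p,Q=state(); print(p,R.from_matrix(Q).as_euler("xyz"))
c=cam("top"); save(c,"t3.png"); P=c["P"];hsv=cv2.cvtColor(c["image"],cv2.COLOR_RGB2HSV)
c2=cam("side"); 
im=c2["image"][80:200,150:290,::-1]; cv2.imwrite("pics/s3.png",cv2.resize(im,None,fx=4,fy=4,interpolation=cv2.INTER_CUBIC))
for C in(c,c2):
    P=C["P"];hsv=cv2.cvtColor(C["image"],cv2.COLOR_RGB2HSV);q=(P-p)@Q
    b=(hsv[...,0]>100)&(hsv[...,0]<130)&(hsv[...,1]>90)&(abs(q)<.1).all(-1)
    z=q[b]; print(len(z),z.min(0).round(4),z.max(0).round(4)); zf=z[z[:,2]>-.005]; print(cv2.minAreaRect(zf[:,:2].astype(np.float32)))
```

```text
11.85 [5.440e-01 5.350e-01 1.300e+00 2.000e-03 1.302e+00 2.161e+00] 0.012180223885666008 19.999247789382935 [-0.61612354 -0.07127655 -1.06587954]
[0.48533052 0.38338745 0.19637375] [-3.13725190e+00 -2.58131098e-03 -4.75963169e-02]
108 [-0.0256  0.0062 -0.0795] [0.0182 0.0652 0.0085]
((-0.0040455162525177, 0.035601940006017685), (0.0593734011054039, 0.042428236454725266), 89.27690887451172)
236 [-0.0375 -0.0539 -0.0831] [0.0272 0.0702 0.0137]
((-0.00022859126329421997, 0.007615882903337479), (0.12433983385562897, 0.05589848384261131), 88.58699798583984)
```

View pics/s3.png

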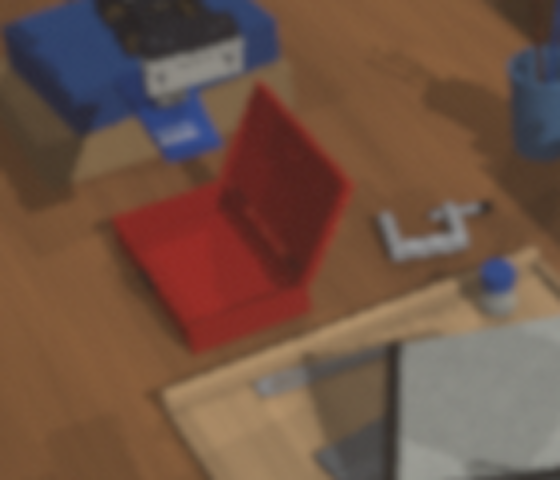

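The side crop shows the wing held under the gripper (stripes at (178,133)) and the box empty. Before placing I'll fit the arm's kinematics, because joint 5 gets near its lower limit in that pose.

```bash
cat > kin.py <<'E'
from plan import *
from scipy.optimize import least_squares
D=[([1.102,.3427,1.525,0,1.2754,-.146],[.1663,.4975,.226],[-3.14,0,2.8188]),
([-.211,.352,1.967,.456,.377,-3.104],[.5804,.0062,.1273],[-2.762,.342,-2.14]),
([-.215,.350,1.970,.453,.377,-3.105],[.5789,.0043,.1271],[-2.762,.340,-2.142]),
([-.33,.378,1.897,.501,.457,-2.343],[.5992,-.0534,.1338],[3.093,.502,-3.118]),
([-.47,.213,1.921,.478,.629,-1.814],[.5479,-.0961,.1977],[2.804,.388,2.511]),
([.561,.495,1.324,-.008,1.333,2.111],[.4635,.3785,.2123],[3.13,.004,.0226]),
([.544,.535,1.300,.002,1.302,2.161],[.4853,.3834,.1964],[-3.137,-.003,-.0476])]
def rot(a,t): return R.from_rotvec(np.eye(3)[a]*t).as_matrix()
def fk(q,L):
    A=rot(2,q[0])@rot(1,q[1]); p=np.array([0,0,L[0]])+A@[L[4],0,L[1]]
    A=A@rot(1,q[2]); p=p+A@[L[5],0,L[2]]
    A=A@rot(2,q[3])@rot(1,q[4]); p=p+A@[0,0,L[3]]
    return p,A@rot(2,q[5])
def res(L):
    o=[]
    for q,p,e in D:
        P,A=fk(q,L); o+=list((P-p)*100)
    return o
s=least_squares(res,[.3,.4,.35,.25,0,0]); L=s.x
if __name__=="__main__":
    print(L.round(4),abs(s.fun).max()/100)
    for q,p,e in D[1:3]: 
        P,A=fk(q,L); print((A.T@R.from_euler("xyz",e).as_matrix()).round(2))
lo=np.array([-2.53,-.77,.04,-1,.28,-3.11]);hi=np.array([2.53,2.02,2.7,4.14,2.66,3.11])
def ik(p,Rt,q0,OFF):
    f=lambda q:(lambda P,A:np.r_[(P-p)*10,R.from_matrix((A@OFF).T@Rt).as_rotvec()])(*fk(q,L))
    r=least_squares(f,np.clip(q0,lo+1e-3,hi-1e-3),bounds=(lo,hi)); return r.x,np.abs(r.fun).max()
E
python3 kin.py
```

```text
[ 0.7052  0.5608  0.5605  0.6436 -0.1537  0.2825] 0.06440006669925519
[[ 0. -1. -0.]
 [ 1.  0.  0.]
 [-0. -0.  1.]]
[[-0. -1. -0.]
 [ 1. -0.  0.]
 [-0. -0.  1.]]
```

```bash
python3 - <<'E'
s=open("kin.py").read()
s=s.replace("p=np.array([0,0,L[0]])+A@[L[4],0,L[1]]","p=rot(2,q[0])@[L[6],L[7],L[0]]+A@[L[4],0,L[1]]").replace("[.3,.4,.35,.25,0,0]","[.3,.4,.35,.25,0,0,0,0]")
open("kin.py","w").write(s)
E
python3 kin.py
python3 - <<'E'
import sys; sys.path.insert(0,".")
from kin import *
OFF=rot(2,np.pi/2)
OFF=fk(D[1][0],L)[1].T@R.from_euler("xyz",D[1][2]).as_matrix(); OFF=OFF
RP=RT@rot(2,np.pi); q0=[.0,.35,1.95,.3,.4,.2]
for x,y,z in[(80,54,12),(80,54,60),(95,70,12),(110,80,12)]:
    q,e=ik(pw(x,y,z),RP,q0,OFF); print(x,y,z,q.round(3),e.round(4))
E
```

```text
[ 0.2229  0.5056  0.3797  0.3181 -0.0011  0.0463  0.0011  0.0763] 0.0002852383382166146
[[ 0. -1. -0.]
 [ 1.  0.  0.]
 [-0. -0.  1.]]
[[-0. -1. -0.]
 [ 1. -0.  0.]
 [-0. -0.  1.]]
80 54 12 [-0.182  0.384  2.019  0.615  0.295 -0.109] 0.0
80 54 60 [-0.203  0.271  2.032  0.489  0.388  0.008] 0.0
95 70 12 [-0.166  0.39   1.96   0.511  0.334  0.013] 0.0
110 80 12 [-0.162  0.397  1.91   0.454  0.37   0.076] 0.0
```

Run:
```python
from kin import *
OFF=fk(D[1][0],L)[1].T@R.from_euler("xyz",D[1][2]).as_matrix()
RP=RT@rot(2,np.pi); p0,Q0=state(); q=robot.observe()["qpos"]
p1=p0+[0,0,.05]; t=pw(83,57,70)
p,Q=go(p0,Q0,p1,Q0,label="up"); pa,Qa=p,Q
p,Q=go(p,Q,t,RP,label="over plate")
rv=R.from_matrix(Qa.T@RP).as_rotvec()
for s_ in np.linspace(0,1,7):
    q,e=ik(pa+(t-pa)*s_,Qa@R.from_rotvec(rv*s_).as_matrix(),q,OFF); print(q.round(2),e.round(4))
```

```text
# up -> [0.4839 0.3824 0.243 ]
1 [-0.001, -0.0, -0.5, 0.0, 0.0, 0.0]
# over plate -> [0.5495 0.022  0.157 ]
2 [0.166, 0.714, 0.171, -0.01, 0.033, -0.062]
2 [0.005, 0.724, 0.202, -0.01, 0.034, -0.062]
2 [-0.156, 0.704, 0.217, -0.01, 0.033, -0.062]
2 [-0.312, 0.65, 0.214, -0.01, 0.033, -0.061]
2 [-0.45, 0.572, 0.194, -0.01, 0.034, -0.062]
[0.54 0.51 1.22 0.   1.42 2.16] 0.0
[ 0.48  0.43  1.39 -0.06  1.26  1.95] 0.0
[ 0.4   0.36  1.55 -0.11  1.09  1.74] 0.0
[ 0.29  0.3   1.7  -0.13  0.9   1.49] 0.0
[ 0.16  0.26  1.83 -0.09  0.7   1.18] 0.0
[-0.01  0.24  1.95  0.07  0.52  0.73] 0.0
[-0.2   0.25  2.02  0.46  0.42  0.04] 0.0
```

Call:
move_arm(motion=[[0,0,-0.5,0,0,0],[0,0,-0.5,0,0,0]])

```text
time: 12.2
tool_pos: [0.4856, 0.3834, 0.2462]
tool_rot: [-3.137, -0.003, -0.048]
contact_force: [0.3, -0.6, 0.1]
opening: 0.012
grip_force: 20.0
```

Call:
move_arm(motion=[[0.08,0.35,0.09,-0.005,0.017,-0.031],[0.166,0.714,0.171,-0.01,0.033,-0.062],[0.166,0.714,0.171,-0.01,0.033,-0.062]])

```text
time: 12.58
tool_pos: [0.4962, 0.3084, 0.2242]
tool_rot: [3.1, -0.094, 0.148]
contact_force: [-0.3, 0.3, -0.2]
opening: 0.0115
grip_force: 20.0
```

Call:
move_arm(motion=[[0.003,0.36,0.1,-0.005,0.017,-0.031],[0.005,0.724,0.202,-0.01,0.034,-0.062],[0.005,0.724,0.202,-0.01,0.034,-0.062]])

```text
time: 12.95
tool_pos: [0.5096, 0.2373, 0.2079]
tool_rot: [3.041, -0.188, 0.35]
contact_force: [0.6, -0.4, -1.7]
opening: 0.0117
grip_force: 20.0
```

Call:
move_arm(motion=[[-0.08,0.35,0.11,-0.005,0.017,-0.031],[-0.156,0.704,0.217,-0.01,0.033,-0.062],[-0.156,0.704,0.217,-0.01,0.033,-0.062]])

```text
time: 13.32
tool_pos: [0.5234, 0.1658, 0.1914]
tool_rot: [2.963, -0.266, 0.562]
contact_force: [-0.5, 1.1, -1.3]
opening: 0.0118
grip_force: 20.0
```

Call:
move_arm(motion=[[-0.156,0.33,0.107,-0.005,0.017,-0.031],[-0.312,0.65,0.214,-0.01,0.033,-0.061],[-0.312,0.65,0.214,-0.01,0.033,-0.061]])

```text
time: 13.7
tool_pos: [0.5371, 0.094, 0.1745]
tool_rot: [2.868, -0.325, 0.781]
contact_force: [-0.5, -0.1, -0.6]
opening: 0.0118
grip_force: 20.0
```

Call:
move_arm(motion=[[-0.225,0.286,0.097,-0.005,0.017,-0.031],[-0.45,0.572,0.194,-0.01,0.034,-0.062],[-0.45,0.572,0.194,-0.01,0.034,-0.062],[-0.45,0.572,0.194,-0.01,0.034,-0.062]])

```text
time: 14.2
tool_pos: [0.5512, 0.0229, 0.1581]
tool_rot: [2.757, -0.366, 1.014]
contact_force: [0.2, 0.5, -1.3]
opening: 0.0117
grip_force: 20.0
```

```bash
cat > chk.py <<'E'
from kin import *
OFF=fk(D[1][0],L)[1].T@R.from_euler("xyz",D[1][2]).as_matrix()
RP=RT@rot(2,np.pi)
o=robot.observe(); print(o["time"],o["qpos"].round(3),o["opening"].round(4),o["grip_force"].round(1),o["contact_force"].round(2))
p,Q=state(); f,A=fk(o["qpos"],L); A=A@OFF
print("plate mm: measured",((p-O)@PL*1000).round(1),"fk",((f-O)@PL*1000).round(1),"rot",R.from_matrix(RP.T@A).as_rotvec().round(4))
E
python3 - <<'E'
from chk import *
for n_ in("top","side"):
    c=cam(n_); P=c["P"];hsv=cv2.cvtColor(c["image"],cv2.COLOR_RGB2HSV);q=(P-f)@A
    b=(hsv[...,0]>100)&(hsv[...,0]<130)&(hsv[...,1]>90)&(abs(q)<.1).all(-1)&(q[...,2]>-.005)
    z=q[b]; print(n_,len(z),z.min(0).round(4),z.max(0).round(4),cv2.minAreaRect(z[:,:2].astype(np.float32)))
    # wing top plane normal in plate frame
    w=P[b]; k=np.linalg.svd(w-w.mean(0),full_matrices=False)[2][2]; print("normal in plate",(PL.T@k*np.sign(k[2])).round(3))
im=c["image"][90:220,190:330,::-1]; cv2.imwrite("pics/s4.png",cv2.resize(im,None,fx=4,fy=4,interpolation=cv2.INTER_CUBIC))
go(f,A,pw(83,57,20),RP,label="near")
E
```

```text
Traceback (most recent call last):
  File "chk.py", line 4, in <module>
    o=robot.observe(); print(o["time"],o["qpos"].round(3),o["opening"].round(4),o["grip_force"].round(1),o["contact_force"].round(2))
                                                          ^^^^^^^^^^^^^^^^^^
AttributeError: 'float' object has no attribute 'round'
```

```bash
sed -i 's/o\["opening"\].round(4),o\["grip_force"\].round(1)/round(o["opening"],4),round(o["grip_force"],1)/' chk.py
python3 - <<'E'
from chk import *
for n_ in("top","side"):
    c=cam(n_); P=c["P"];hsv=cv2.cvtColor(c["image"],cv2.COLOR_RGB2HSV);q=(P-f)@A
    b=(hsv[...,0]>100)&(hsv[...,0]<130)&(hsv[...,1]>90)&(abs(q)<.1).all(-1)&(q[...,2]>-.005)
    z=q[b]; print(n_,len(z),z.min(0).round(4),z.max(0).round(4),cv2.minAreaRect(z[:,:2].astype(np.float32)))
    w=P[b]; k=np.linalg.svd(w-w.mean(0),full_matrices=False)[2][2]; print("normal in plate",(PL.T@k*np.sign(k[2])).round(3))
im=c["image"][90:220,190:330,::-1]; cv2.imwrite("pics/s4.png",cv2.resize(im,None,fx=4,fy=4,interpolation=cv2.INTER_CUBIC))
go(f,A,pw(83,57,20),RP,label="near")
E
```

```text
14.2 [-0.204  0.251  2.018  0.464  0.417  0.041] 0.0117 20.0 [ 0.24  0.51 -1.33]
plate mm: measured [84.1 58.9 70. ] fk [84.1 58.8 69.8] rot [-0.0004  0.004   0.005 ]
top 404 [-0.0116 -0.056  -0.0032] [0.0331 0.0636 0.0098] ((0.009561678394675255, 0.003060895949602127), (0.036560043692588806, 0.11941787600517273), 6.350030899047852)
normal in plate [0.023 0.169 0.985]
side 304 [-0.0276 -0.0538 -0.0035] [0.0134 0.0663 0.0073] ((-0.007087305188179016, 0.006219625473022461), (0.12007424235343933, 0.040712833404541016), 89.69686889648438)
normal in plate [ 0.001 -0.017  1.   ]
# near -> [0.574  0.0261 0.1137]
1 [-0.02, -0.011, 0.498, 0.0, -0.001, -0.002]
```

View pics/s4.png

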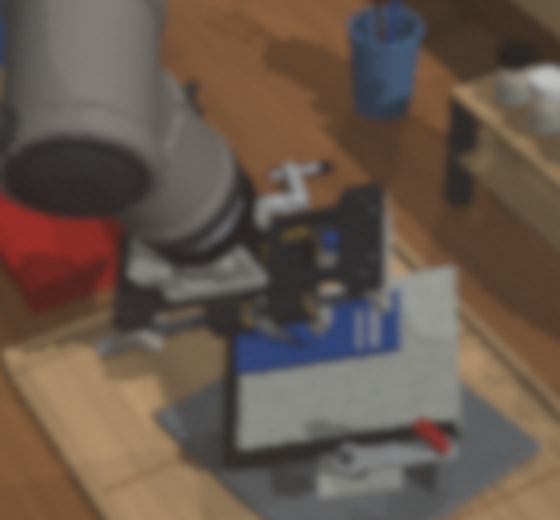

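The side crop shows the wing held square over the plate, stripes at (368,325) towards +x, and the clamp arm aside at (400,455). I'll lower it now.

Call:
move_arm(motion=[[-0.01,-0.005,0.25,0,0,0],[-0.02,-0.011,0.45,0,-0.001,-0.001],[-0.02,-0.011,0.5,0,-0.001,-0.002],[-0.02,-0.011,0.5,0,-0.001,-0.002]])

```text
time: 14.8
tool_pos: [0.5736, 0.0268, 0.1141]
tool_rot: [2.753, -0.359, 1.024]
contact_force: [-0.2, -0.8, -0.7]
opening: 0.0123
grip_force: 20.0
```

Call:
move_arm(motion=[[0,0,0.02,0,0,0],[0,0,0.04,0,0,0],[0,0,0.06,0,0,0],[0,0,0.06,0,0,0]])

```text
time: 15.3
tool_pos: [0.5763, 0.0261, 0.1087]
tool_rot: [2.752, -0.358, 1.023]
contact_force: [0.2, -0.4, -1.2]
opening: 0.0119
grip_force: 20.0
```

```bash
python3 chk.py
```

```text
15.3 [-0.181  0.379  2.011  0.593  0.304 -0.091] 0.0119 20.0 [ 0.19 -0.45 -1.15]
plate mm: measured [82.9 56.4 14.5] fk [83.  56.3 14.5] rot [-0.0019  0.0004 -0.0055]
```

Not touching yet, so I'll go on in 1 mm rows.

Call:
move_arm(motion=[[0,0,0.01,0,0,0],[0,0,0.02,0,0,0],[0,0,0.02,0,0,0]])

```text
time: 15.68
tool_pos: [0.5773, 0.0263, 0.1069]
tool_rot: [2.752, -0.358, 1.023]
contact_force: [-0.5, 0.2, -1.2]
opening: 0.0118
grip_force: 20.0
```

Call:
move_arm(motion=[[0,0,0.01,0,0,0],[0,0,0.01,0,0,0]])

```text
time: 15.92
tool_pos: [0.5778, 0.0264, 0.1061]
tool_rot: [2.752, -0.358, 1.024]
contact_force: [-0.0, -0.8, -1.2]
opening: 0.0122
grip_force: 20.0
```

```bash
python3 chk.py
```

```text
15.925 [-0.18   0.386  2.01   0.602  0.298 -0.1  ] 0.0122 20.0 [-0.02 -0.78 -1.2 ]
plate mm: measured [82.9 56.4 11.5] fk [82.9 56.4 11.5] rot [-0.0019  0.0005 -0.0058]
```

Call:
move_arm(motion=[[0,0,0.01,0,0,0],[0,0,0.01,0,0,0]])

```text
time: 16.18
tool_pos: [0.5783, 0.0265, 0.1057]
tool_rot: [2.752, -0.359, 1.024]
contact_force: [-3.9, -1.3, 5.4]
opening: 0.0119
grip_force: 20.0
```

Call:
move_arm(motion=[[0,0,0.01,0,0,0],[0,0,0.01,0,0,0]])

```text
time: 16.42
tool_pos: [0.5788, 0.0267, 0.1049]
tool_rot: [2.751, -0.359, 1.024]
contact_force: [-4.7, -0.8, 6.6]
opening: 0.0116
grip_force: 20.0
```

```bash
python3 chk.py
```

```text
16.425 [-0.179  0.389  2.009  0.608  0.295 -0.106] 0.0116 20.0 [-4.69 -0.8   6.56]
plate mm: measured [83.  56.7 10. ] fk [83.  56.7 10. ] rot [-0.0024  0.0011 -0.006 ]
```

It's in contact at about 8 N and lying flat. I'll release with the fingers fully open.

Call:
move_arm(motion=[[0,0,0,0,0,0],[0,0,0,0,0,0],[0,0,0,0,0,0],[0,0,0,0,0,0],[0,0,0,0,0,0],[0,0,0,0,0,0],[0,0,0,0,0,0],[0,0,0,0,0,0]], fingers=1)

```text
time: 17.42
tool_pos: [0.5797, 0.0261, 0.1053]
tool_rot: [2.749, -0.359, 1.024]
contact_force: [-2.7, -0.7, 6.6]
opening: 0.0873
grip_force: 3.6
```

Run:
```python
from chk import *
c=cam("side"); im=c["image"][90:220,190:330,::-1]; cv2.imwrite("pics/s5.png",cv2.resize(im,None,fx=4,fy=4,interpolation=cv2.INTER_CUBIC))
for n_ in("top","side"):
    c=cam(n_); P=c["P"];hsv=cv2.cvtColor(c["image"],cv2.COLOR_RGB2HSV);q=(P-O)@PL*1000
    b=(hsv[...,0]>100)&(hsv[...,0]<130)&(hsv[...,1]>90)&(abs(q[...,0]-60)<100)&(abs(q[...,1]-30)<70)&(q[...,2]>2)&(q[...,2]<15)
    z=q[b]; print(n_,len(z),z.min(0).round(1),z.max(0).round(1))
```

```text
17.425 [-0.179  0.389  2.008  0.608  0.294 -0.105] 0.0873 3.6 [-2.74 -0.69  6.65]
plate mm: measured [84.2 56.8 10. ] fk [84.3 56.8  9.9] rot [-0.0046  0.0012 -0.0058]
top 339 [-5.3 29.6  2. ] [115.7  88.8  14.5]
side 280 [-1.6 26.2  2.6] [121.   67.1  14.7]
```

View pics/s5.png

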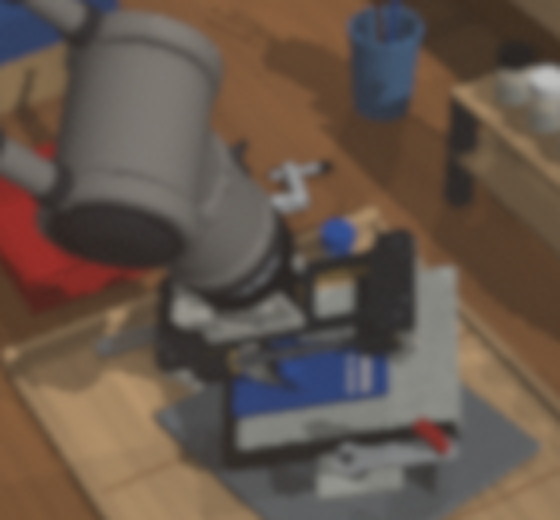

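The wing slid home in x only. The fingertips still press on its skin and hold it at y ≈ 28 mm. Lifting straight off the plate will free it.

Call:
move_arm(motion=[[0,0,-0.3,0,0,0],[0,0,-0.7,0,0,0],[0,0,-0.9,0,0,0],[0,0,-0.9,0,0,0],[0,0,-0.9,0,0,0],[0,0,-0.9,0,0,0]])

```text
time: 18.32
tool_pos: [0.5343, 0.0196, 0.1811]
tool_rot: [2.754, -0.358, 1.023]
contact_force: [0.4, -0.9, -0.8]
opening: 0.092
grip_force: 0.0
```

```bash
cat > see.py <<'E'
from chk import *
for n_ in("top","side"):
    c=cam(n_); P=c["P"];hsv=cv2.cvtColor(c["image"],cv2.COLOR_RGB2HSV);q=(P-O)@PL*1000
    b=(hsv[...,0]>100)&(hsv[...,0]<130)&(hsv[...,1]>90)&(abs(q[...,0]-60)<100)&(abs(q[...,1]-30)<70)&(q[...,2]>2)&(q[...,2]<15)
    z=q[b]; print(n_,len(z),z.min(0).round(1),z.max(0).round(1))
    r=(hsv[...,1]>120)&((hsv[...,0]<8)|(hsv[...,0]>172))&(q[...,2]>28)&(q[...,2]<58)&(abs(q[...,0]-130)<60)&(abs(q[...,1])<70)
    if r.any(): print("handle",q[r].mean(0).round(1))
E
python3 - <<'E'
from see import *
im=c["image"][90:220,190:330,::-1]; cv2.imwrite("pics/s6.png",cv2.resize(im,None,fx=4,fy=4,interpolation=cv2.INTER_CUBIC))
E
```

```text
18.325 [-0.219  0.185  2.024  0.414  0.478  0.074] 0.092 0.0 [ 0.37 -0.89 -0.77]
plate mm: measured [82.1 56.1 98.6] fk [82.1 55.9 98.3] rot [-0.0001 -0.0002 -0.0055]
top 422 [-6.   8.7  2.3] [117.9  58.7  14.8]
handle [166.7 -21.6  43.6]
side 437 [-0.6 -2.   2.6] [120.6  51.6  15. ]
handle [169.1 -29.   45. ]
```

View pics/s6.png

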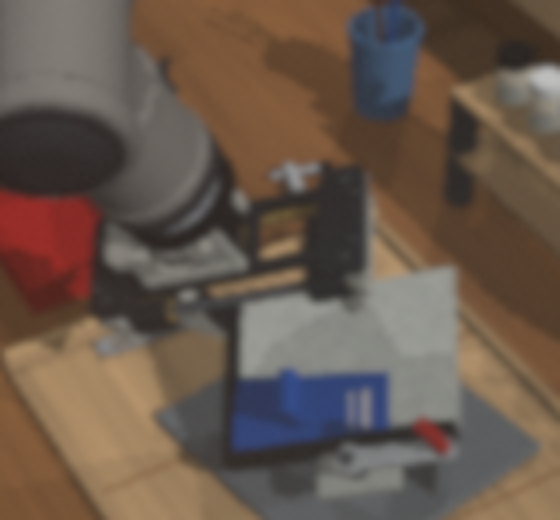

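The crop shows the wing seated in the corner at (235,450), with the clamp still open (handle at (433,435)). Next I'll plan the swing back.

Run:
```python
from chk import *
f,A=fk(o["qpos"],L);A=A@OFF; q=o["qpos"]
p,Q=go(f,A,pw(167,-24,100),RP,label="above handle"); go(p,Q,pw(167,-24,31),RP,label="down")
for a in np.linspace(1.57,-.05,9):
    q,e=ik(pw(95+71*np.sin(a),-24+71*np.cos(a),31),RP@rot(2,a-1.57),q,OFF); print(round(a,2),q.round(2),e.round(4))
q0=1.57
for d in np.arange(1,12)*.15: print(round(d,2),np.round([.71*(1-np.cos(d)),.71*np.sin(d),-d/np.pi],3).tolist())
```

```text
18.425 [-0.219  0.184  2.024  0.414  0.478  0.075] 0.0915 0.0 [-0.45  0.35 -0.43]
plate mm: measured [82.3 56.2 98.8] fk [82.3 56.  98.5] rot [-0.0005 -0.0001 -0.0056]
# above handle -> [ 0.5554 -0.0952  0.1841]
2 [-0.805, 0.843, -0.014, 0.0, 0.0, 0.002]
# down -> [ 0.5893 -0.0896  0.1242]
2 [-0.0, -0.001, 0.69, 0.0, 0.0, -0.0]
1.57 [-0.43  0.39  1.92  0.66  0.47 -0.35] 0.0
1.37 [-0.4   0.39  1.91  0.63  0.47 -0.49] 0.0
1.16 [-0.37  0.38  1.91  0.6   0.46 -0.64] 0.0
0.96 [-0.34  0.38  1.91  0.57  0.45 -0.79] 0.0
0.76 [-0.31  0.37  1.92  0.56  0.44 -0.95] 0.0
0.56 [-0.28  0.36  1.93  0.55  0.42 -1.12] 0.0
0.36 [-0.26  0.36  1.95  0.54  0.4  -1.3 ] 0.0
0.15 [-0.23  0.35  1.98  0.55  0.37 -1.5 ] 0.0
-0.05 [-0.22  0.34  2.01  0.57  0.35 -1.71] 0.0
0.15 [0.008, 0.106, -0.048]
0.3 [0.032, 0.21, -0.095]
0.45 [0.071, 0.309, -0.143]
0.6 [0.124, 0.401, -0.191]
0.75 [0.191, 0.484, -0.239]
0.9 [0.269, 0.556, -0.286]
1.05 [0.357, 0.616, -0.334]
1.2 [0.453, 0.662, -0.382]
1.35 [0.555, 0.693, -0.43]
1.5 [0.66, 0.708, -0.477]
1.65 [0.766, 0.708, -0.525]
```

Call:
move_arm(motion=[[-0.4,0.42,0,0,0,0.001],[-0.805,0.843,-0.014,0,0,0.002],[-0.805,0.843,-0.014,0,0,0.002],[-0.805,0.843,-0.014,0,0,0.002]], fingers=-0.13, newtons=8)

```text
time: 18.92
tool_pos: [0.5547, -0.0949, 0.1844]
tool_rot: [2.757, -0.361, 1.016]
contact_force: [0.1, -0.4, -0.2]
opening: 0.0566
grip_force: 0.0
```

```bash
python3 see.py
```

```text
18.925 [-0.478  0.245  1.929  0.548  0.607 -0.251] 0.0566 0.0 [ 0.07 -0.42 -0.24]
plate mm: measured [166.5 -24.  100.5] fk [166.5 -24.1 100.4] rot [-0.0001  0.0001  0.0017]
top 814 [-7.  -6.5  2.1] [120.4  60.7  14.7]
handle [166.4 -21.6  44.8]
side 200 [ 1.9 -3.4  2.1] [120.8  45.4  14.9]
handle [169.  -29.1  47. ]
```

Call:
move_arm(motion=[[0,0,0.25,0,0,0],[0,0,0.5,0,0,0],[0,0,0.65,0,0,0],[0,0,0.69,0,0,0],[0,0,0.69,0,0,0]])

```text
time: 19.65
tool_pos: [0.5893, -0.0893, 0.1258]
tool_rot: [2.754, -0.361, 1.018]
contact_force: [0.6, 0.1, -0.0]
opening: 0.0398
grip_force: 0.0
```

Call:
move_arm(motion=[[0,0,0,0,0,0],[0,0,0,0,0,0],[0,0,0,0,0,0],[0,0,0,0,0,0]], fingers=-1)

```text
time: 20.15
tool_pos: [0.5873, -0.0881, 0.1244]
tool_rot: [2.76, -0.361, 1.017]
contact_force: [-5.6, 4.5, 0.6]
opening: 0.0115
grip_force: 8.0
```

```bash
python3 chk.py
```

```text
20.15 [-0.431  0.388  1.925  0.658  0.476 -0.345] 0.0115 8.0 [-5.58  4.5   0.56]
plate mm: measured [164.7 -23.7  31.9] fk [164.8 -23.8  31.9] rot [0.0034 0.0008 0.0006]
```

Call:
move_arm(motion=[[0.105,-0.025,0,0,0,-0.048],[0.207,-0.046,0,0,0,-0.095],[0.304,-0.085,0,0,0,-0.143],[0.395,-0.137,0,0,0,-0.191],[0.477,-0.203,0,0,0,-0.239],[0.548,-0.28,0,0,0,-0.286],[0.607,-0.367,0,0,0,-0.334],[0.607,-0.367,0,0,0,-0.334]])

```text
time: 21.15
tool_pos: [0.591, -0.0186, 0.1329]
tool_rot: [2.637, 0.13, 1.964]
contact_force: [-6.1, -2.1, -0.5]
opening: 0.0116
grip_force: 8.0
```

Run:
```python
from chk import *
a=(f-O)@PL; q=np.arctan2(a[0]-.095,a[1]+.024); print("q",q,np.hypot(a[0]-.095,a[1]+.024))
for T in np.arange(q-.15,-.1,-.15).tolist()+[0,-.03]:
    t=pw(95+70*np.sin(T),-24+70*np.cos(T),31); r=A.T@(t-f)/.1; print(round(T,2),r.round(3),round((T-q)/np.pi,3))
```

```text
21.15 [-0.277  0.36   1.94   0.547  0.419 -1.159] 0.0116 8.0 [-6.13 -2.07 -0.52]
plate mm: measured [128.7  36.5  31.9] fk [128.8  36.4  31.9] rot [ 2.3000e-03  7.0000e-04 -1.0505e+00]
q 0.5100089596542325 0.06919005248042365
0.36 [ 0.105 -0.001  0.009] -0.048
0.21 [ 0.207 -0.025  0.009] -0.095
0.06 [ 0.304 -0.065  0.009] -0.143
-0.09 [ 0.394 -0.118  0.01 ] -0.191
0 [ 0.341 -0.084  0.009] -0.162
-0.03 [ 0.359 -0.095  0.009] -0.172
```

Call:
move_arm(motion=[[0.105,-0.004,0,0,0,-0.048],[0.207,-0.025,0,0,0,-0.095],[0.27,-0.048,0,0,0,-0.125],[0.32,-0.073,0,0,0,-0.15],[0.345,-0.086,0,0,0,-0.163],[0.345,-0.086,0,0,0,-0.163]])

```text
time: 21.9
tool_pos: [0.5716, 0.0083, 0.1243]
tool_rot: [2.753, 0.356, 2.436]
contact_force: [-6.8, -6.3, -1.0]
opening: 0.0118
grip_force: 8.0
```

Run:
```python
from chk import *
a=(f-O)@PL; q=np.arctan2(a[0]-.095,a[1]+.024); print("q",q,np.hypot(a[0]-.095,a[1]+.024))
```

```text
21.9 [-0.225  0.344  2.004  0.563  0.357 -1.648] 0.0118 8.0 [-6.77 -6.28 -1.04]
plate mm: measured [95.7 45.3 31.9] fk [95.7 45.2 31.8] rot [ 1.8000e-03 -9.0000e-04 -1.5604e+00]
q 0.010375290967385306 0.0692313080782961
```

Call:
move_arm(motion=[[0.02,-0.01,0,0,0,0],[0.04,-0.01,0,0,0,0],[0.04,-0.01,0,0,0,0]])

```text
time: 22.28
tool_pos: [0.5692, 0.0102, 0.1232]
tool_rot: [2.752, 0.357, 2.436]
contact_force: [-3.8, -6.0, -1.2]
opening: 0.0117
grip_force: 8.0
```

Run:
```python
from chk import *
a=(f-O)@PL; q=np.arctan2(a[0]-.095,a[1]+.024); print("q",q,"force plate",PL.T@o["contact_force"])
```

```text
22.275 [-0.222  0.342  2.013  0.575  0.349 -1.658] 0.0117 8.0 [-3.77 -5.98 -1.21]
plate mm: measured [92.4 45.3 31.9] fk [92.5 45.2 31.8] rot [-4.0000e-04 -1.1000e-03 -1.5605e+00]
q -0.0361195147283675 force plate [ 0.4445577  -7.04298463  1.28640204]
```

Call:
move_arm(motion=[[0.02,0,0,0,0,0],[0.04,0,0,0,0,0],[0.04,0,0,0,0,0]])

```text
time: 22.65
tool_pos: [0.5673, 0.0119, 0.1224]
tool_rot: [2.751, 0.36, 2.434]
contact_force: [-1.3, -8.5, -1.5]
opening: 0.0121
grip_force: 8.0
```

Run:
```python
from chk import *
a=(f-O)@PL; q=np.arctan2(a[0]-.095,a[1]+.024); print("q",q,"force plate",PL.T@o["contact_force"])
```

```text
22.65 [-0.219  0.34   2.021  0.581  0.34  -1.662] 0.0121 8.0 [-1.31 -8.5  -1.45]
plate mm: measured [89.7 45.4 32. ] fk [89.8 45.3 31.9] rot [-0.0024 -0.003  -1.5603]
q -0.07532812269967797 force plate [ 3.63771428 -7.9319299   0.06777377]
```

The stop is felt (+3.6 N along x). I'll release and retreat.

Call:
move_arm(motion=[[0,0,0,0,0,0],[0,0,0,0,0,0],[0,0,0,0,0,0],[0,0,-0.3,0,0,0],[0,0,-0.8,0,0,0],[0,0,-1,0,0,0],[0,0,-1,0,0,0]], fingers=-0.2)

```text
time: 23.52
tool_pos: [0.5179, 0.0049, 0.2104]
tool_rot: [2.75, 0.361, 2.435]
contact_force: [-0.5, 0.2, -0.0]
opening: 0.0367
grip_force: 0.0
```

Call:
move_arm(motion=[[0,0.4,-0.4,0,0,0],[0,0.8,-0.5,0,0,0],[0,0.8,-0.5,0,0,0],[0,0.8,-0.5,0,0,0]])

```text
time: 24.02
tool_pos: [0.532, 0.0645, 0.2786]
tool_rot: [2.753, 0.355, 2.438]
contact_force: [0.4, -0.3, 0.3]
opening: 0.037
grip_force: 0.0
```

```bash
python3 see.py
python3 - <<'E'
from chk import *
c=cam("side"); im=c["image"][90:220,190:330,::-1]; cv2.imwrite("pics/s7.png",cv2.resize(im,None,fx=4,fy=4,interpolation=cv2.INTER_CUBIC))
E
```

```text
24.025 [-0.1    0.058  1.862  0.196  0.726 -1.151] 0.037 0.0 [ 0.36 -0.34  0.3 ]
plate mm: measured [ 88.  125.1 180.5] fk [ 88.  124.9 180.2] rot [ 2.5000e-03  7.0000e-04 -1.5614e+00]
top 406 [-2.3 -7.5  2.1] [120.4  57.6  14.7]
handle [97.1 49.  43.9]
side 362 [ 0.1 -2.5  2.4] [121.3  52.2  14.7]
handle [99.5 41.4 44.9]
24.125 [-0.102  0.058  1.862  0.195  0.726 -1.151] 0.0367 0.0 [ 0.76  0.43 -0.33]
plate mm: measured [ 88.3 124.5 180.6] fk [ 88.3 124.4 180.3] rot [ 2.50e-03 -1.00e-04 -1.56e+00]
```

View pics/s7.png

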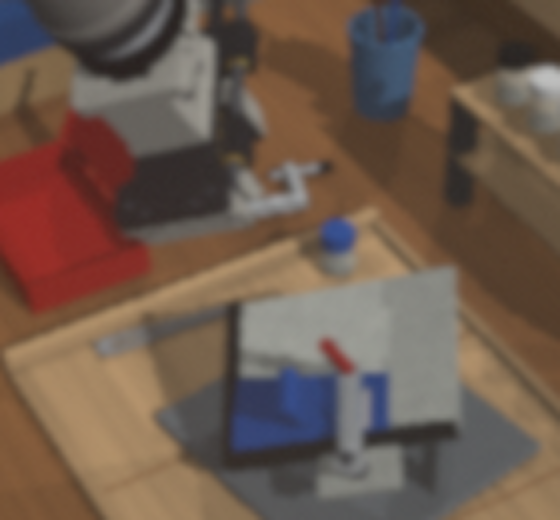

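The crop shows the wing seated and the clamp arm across it. The two views average to handle x ≈ 98 mm, so q ≈ 0.03, and nothing is being touched. I'll hand in.

```bash
python3 -c "
from cell import robot
print(robot.hand_in())"
```

```text
the job is handed in; nothing more can be done
None
```

I handed the job in at about 24 s on the robot's clock. In the last camera views the wing sits in the locating corner with the clamp arm closed across it (q about 0.03 rad), and nothing is held or touched. On release, the fingertips were still pressing on the wing and held it about 28 mm short of one fence until I lifted them off; it then slid home by itself. The hand-in returned no verdict.

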